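# Seat a plaster mould in the corner of a tilted carving stand and clamp it

### The job

Lay the square plaster mould, flower hollow up, on the tilted blue board just uphill of the corner of the two metal fences and let go, so that it rests in that corner (it slides down by itself); then slide the black notched jaw down by its orange knob until it presses the mould fully home, with a steady push on the mould of about 12 N for a second, and let go of the knob with the jaw left against the mould. Plaster chips, so be gentle: never push it against the fences with more than 16 N, and do not drop, slam or ram it; leave the other things on the table where they are.

Things in the scene. Friction and masses are not known exactly. Their poses are not given: they have to be found in the camera images.
- mould_center (a point): Centre (half-way up) of the square white plaster mould: a loose block 60 x 60 mm, 46 mm high, 130 to 250 g, a round hollow (42 mm wide, 6 mm deep) with a flower in its top. It starts flat on the table. x and y are square to its sides, z up. Any side may face any fence. It slides by itself, more or less readily, on the smooth board.
- home (a point): Where the mould's centre lies when fully home in the corner of the tilted board. z: the board's normal; the board's surface is 23 mm below this point. x and y run along the two fences, away from the corner; the fences' inner faces lie 30 mm from this point on its -x and -y sides. The direction x + y, halfway between, points straight uphill.
- corner: The two aluminium fences on the board, each 62 mm long, 12 mm high, 10 mm thick, at right angles. Origin: the point on the board's surface where their inner faces meet (open by 10 mm there). Axes as home.
- board: Blue board of the carving stand, 235 mm long uphill, 200 mm wide, tilted 22 degrees, on a wooden stand fixed to the table (place and yaw differ). Origin: middle of its upper surface, 75 mm above the table; x uphill, z its normal. home is 53 mm downhill of the origin.
- jaw: Black jaw on the board. Origin: inner vertex of its 90-degree notch (arms 36 mm long, 14 mm high), at the board's surface; x uphill along its track, z normal. The notch opens downhill and fits the mould's uphill corner; closed on a mould at home, the vertex is 42.4 mm uphill of home. About 3 N slides it; it stays where left. It starts 45 to 65 mm uphill of closed and can go 7 mm past it.
- jaw_knob (a point): Centre of the orange knob on the jaw: an upright block 20 mm along the track, 16 mm across it, 40 mm high along the board's normal (from 14 to 54 mm above the board). 17 mm uphill of the jaw's vertex. Axes as the jaw's.
- round_mould: Bystander: round plaster mould, 72 mm wide, 36 mm high; origin under its centre. Leave it.
- bisque_cup: Bystander: bare clay-pink cup, 72 mm wide, 80 mm high; origin under its centre. Leave it.
- spray_bottle: Bystander: red spray bottle with a white head, 205 mm high; origin under its centre. Leave it.
- rolling_pin: Bystander: wooden rolling pin, 380 mm long, 44 mm thick, lying along its x axis; origin under its middle. Leave it.
- wood_knife: Bystander: wooden spatula-shaped modelling tool lying flat near the robot's right. Leave it.

How it is judged:
On the way, in this order (a step that is already met when the one before it is completed fails the run):
1. the mould lies on the board in the corner, within 10 mm of fully home, let go, at rest and not yet touched by the jaw (x of mould_center in the frame of home between -0.01 and 0.01 m and y of mould_center in the frame of home between -0.01 and 0.01 m and z of mould_center in the frame of home between -0.004 and 0.004 m and angle between mould_center's own z axis and vertical below 0.5 rad and contact force between each of the fingers, jaw and mould below 0.05 N and linear speed of mould below 0.01 m/s), for 0.2 s.
2. the jaw presses the mould into the corner with a push of 7 to 16 N (10 to 23 N added up over the two faces of the notch), for 0.5 s on end, the mould let go (x of mould_center in the frame of home between -0.002 and 0.002 m and y of mould_center in the frame of home between -0.002 and 0.002 m and contact force between jaw and mould above 10 N and contact force between the fingers and mould below 0.05 N), for 0.5 s.
At the end, for the whole second after the job is handed in: The mould is flat on the board, hollow up, within 2 mm of fully home against both fences and square to them (0.04 rad), at rest; the jaw's notch is left against it (within 2 mm along each fence direction) (x of mould_center in the frame of home between -0.002 and 0.002 m and y of mould_center in the frame of home between -0.002 and 0.002 m and z of mould_center in the frame of home between -0.003 and 0.003 m and angle between mould_center's own z axis and vertical below 0.5 rad and (angle between the x axis of mould_center and the x axis of home, either way round below 0.04 rad or angle between the x axis of mould_center and the y axis of home, either way round below 0.04 rad) and linear speed of mould below 0.005 m/s and x of jaw in the frame of home below 0.032 m and y of jaw in the frame of home below 0.032 m); the robot touches nothing.
It fails at once if the jaw pushes the mould with more than 16 N (23 N added up over the two faces of the notch) (contact force between jaw and mould above 23 N).
It fails at once if the mould bears on the fences with more than 16 N of push towards the corner (23 N added up over both fences): slammed or rammed (contact force between mould and corner above 23 N).
It fails at once if a bystander (round mould, cup, spray bottle, rolling pin, wooden tool) is moved more than 20 mm (distance of any of round_mould, bisque_cup, spray_bottle, rolling_pin, wood_knife from where it was at the start of the episode above 0.02 m).
It also fails if it takes over 61 s, if anything falls off the work surface, if the arm or the gripper's body presses on something with over 40 N, if the wrist force passes 120 N, or if a joint passes its speed limit or range.

### The arm

A 7-joint arm with a two-finger parallel gripper is mounted at the origin on the work surface. World frame = base frame: x ahead of the robot, y to its left, z up, the work surface at z = 0. Lengths are in m, angles in rad, forces in N, time in s.
With the tool pointing down it reaches from about 0.425 to 0.925 m from the base axis. Payload 6.8 kg.
Tool frame: the origin (TCP) lies on the centre line of the jaws, within the pads' length; the fingertips stand 17 mm ahead of it and the grasp point (between the pads) lies 2 mm behind it; y points along the fingers, z is the direction in which the jaws open and shut, and the axes are right-handed (so a half turn about y gives the same grasp; the last joint's range is limited). The gripper opens to 88 mm and grips with 3 to 60 N. Pads are 20 mm wide; open, the fingers measure 115 mm over their backs; the gripper's body (75 mm by 178 mm) begins 61 mm behind the grasp point.
Start: joints at [-1.291, 0.477, 0.022, 1.555, -0.011, 1.109, -0.083], TCP at [0.255, 0.625, 0.24] pointing down, gripper open.
Joint ranges: [-2.96, 2.96], [-0.34, 2.1], [-1.41, 1.46], [0.24, 2.44], [-1.37, 4.51], [0.17, 1.92], [-2.96, 2.96]. Speed limits (rad/s): [2.39, 2.39, 3.14, 3.14, 3.14, 3.14, 3.14].

### API

Orientations are given as a 3x3 rotation matrix whose columns are the frame's x, y, z axes.
In Python, from station import status, vision, ctrl gives the robot as it stands. The module is installed in compiled form; this text tells all that it offers.
- The arm moves only by the tool apply_moves, never from a script. Its argument "motion" is a list that holds one entry, the list of rows, each a list of 6 numbers: the shift along the tool's x, y, z in m, then the turn, a rotation vector about the tool's x, y, z in rad. A call has 1 to 12 rows; each row is the pose to reach, as a shift and turn from the pose measured when the call began, along the tool's axes at that moment; what a row does not reach only later rows make up. A row lasts 1/12 s, in which the tool goes at most 41.7 mm and 7.16 degrees, less where a joint would pass 70% of its speed; a pose out of reach is approached as far as the arm can. A call with a gripper value outside its range is refused whole. "grip" is the closure, from 0 (fully open) to 1 (shut), set as the call begins (left out, the last holds). The fingers move at their own pace and stop on an object; "squeeze" is the grip in N (left out, the last holds). Time passes only in rows, so rows that repeat a pose let the fingers close. It gives the time, the measured TCP pose, the force and the opening at its end, in the units of the state.
- status.state(): the state, without advancing time (a new reading comes with each control period).
- vision.grab_frame(name): name is "scene" or "side" or "wrist"; returns a dict with "pixels" (384x512x3 uint8, red, green, blue), "fx", "fy", "cx", "cy" (pixels), "eye" and "attitude" of the camera in the world. Camera axes: x right, y down, z forward; pixel columns grow to the right and rows downward; lengths in m; the calibration is good to about 2 mm. The wrist camera is an equidistant fisheye: a pixel r from the principal point sees the ray r / f radians off the axis. A picture is of the moment at which its call begins. There is no depth.
- ctrl.close_job(): hands the job in, once; it reports no verdict.
The state is a dict: "time": time; "qpos": joint angles; "qd": joint speeds; "effort": joint torques, N m; "tool_pos": TCP position; "tool_rot": TCP orientation; "contact_force": force on the tool from outside, world axes, zero at the start; "torque": the same for the moment, N m; "finger_gap": opening from 0.0 (shut) to 1.0 (fully open).
Only numpy, scipy, OpenCV 4.12 (cv2) and the standard library are available. Lean on these libraries where they do the work, as an engineer would, in place of code of your own. Each camera call takes 0.05 s, during which the arm holds its last target.

## Working session

There is one attempt and no reset: what is moved stays moved. The work goes in short steps, Python scripts to look and compute and a tool call to move; the robot and the scene stay as the last step left them, time stands still between calls to the robot, and variables do not carry over. Pictures are saved under pics/ and viewed, and the job is handed in when it is done.

Besides the shell and the picture viewer there is one more tool, called by a JSON object that holds its "fn" and its "kwargs". apply_moves: Moves the arm, as the interface text tells. Its arguments: {"type":"object","properties":{"motion":{"type":"array","items":{"type":"array","items":{"type":"array","items":{"type":"number"}}}},"grip":{"type":"number"},"squeeze":{"type":"number"}},"required":["motion"]}

```bash
mkdir -p pics; cat > h.py <<'E'
import numpy as np, cv2
from station import status, vision, ctrl
def grab(n,tag):
    f=vision.grab_frame(n); cv2.imwrite(f'pics/{tag}.png',np.ascontiguousarray(f['pixels'][:,:,::-1]))
    np.savez(f'pics/{tag}.npz',**{k:np.array(v) for k,v in f.items()}); return f
def load(tag): return dict(np.load(f'pics/{tag}.npz'))
def ray(f,u,v,fish=False):
    x=(u-f['cx'])/f['fx'];y=(v-f['cy'])/f['fy']
    if fish:
        r=np.hypot(x,y); s=np.sin(r)/r if r>1e-9 else 1; d=np.array([x*s,y*s,np.cos(r)])
    else: d=np.array([x,y,1.]); 
    d=np.array(f['attitude']).reshape(3,3)@d
    return np.array(f['eye']).ravel(),d/np.linalg.norm(d)
def onplane(f,u,v,p,n,fish=False):
    e,d=ray(f,u,v,fish); p=np.array(p,float);n=np.array(n,float)
    return e+d*(n@(p-e))/(n@d)
def onz(f,u,v,z,fish=False): return onplane(f,u,v,[0,0,z],[0,0,1],fish)
def proj(f,P,fish=False):
    c=np.array(f['attitude']).reshape(3,3).T@(np.array(P)-np.array(f['eye']).ravel())
    if fish:
        r=np.hypot(c[0],c[1]);t=np.arctan2(r,c[2]);k=t/r if r>1e-12 else 1
        return np.array([f['cx']+f['fx']*c[0]*k,f['cy']+f['fy']*c[1]*k])
    return np.array([f['cx']+f['fx']*c[0]/c[2],f['cy']+f['fy']*c[1]/c[2]])
E
python3 - <<'E'
from h import *
np.set_printoptions(precision=4,suppress=True)
for n in ['scene','side','wrist']:
    f=grab(n,n+'0'); print(n,f['fx'],f['fy'],f['cx'],f['cy'],f['eye'],np.array(f['attitude']).tolist())
print(status.state())
E
```

```text
scene 389.5632360491475 389.5632360491475 255.49047479092826 182.3723212744609 [ 0.912  -0.6764  1.0958] [[0.8810380742040709, 0.358550103123918, -0.3085672298748038], [0.47295416808851404, -0.6548565401074563, 0.5894720237349635], [0.009287986352479667, -0.6652854540934435, -0.7465313107172377]]
side 418.4553557267174 418.4553557267174 257.69543593334475 196.07706692690002 [ 0.385  -0.9932  1.159 ] [[0.9907585284950615, -0.10778689351854934, 0.08233786370753694], [-0.13407591300243918, -0.6864105024116456, 0.7147476979547076], [-0.02052285961708031, -0.7191819017220975, -0.6945186854711143]]
wrist 297.3186396354542 297.3186396354542 249.65987084997664 190.58866249642352 [0.1817 0.6549 0.3841] [[0.3790517807320414, 0.8860853514479095, 0.2667817412667138], [0.9253712587082045, -0.36208709745334183, -0.11216491169079554], [-0.00278945884684947, 0.2893884652283942, -0.9572076760620408]]
{'time': 0.15, 'qpos': array([-1.2911,  0.4776,  0.0224,  1.5561, -0.0114,  1.1093, -0.0831]), 'qd': array([ 0.0004, -0.0035,  0.0005, -0.0037,  0.0003, -0.001 , -0.0004]), 'effort': array([  0.0035, -58.3287,   1.5373, -27.2876,  -0.0541,   0.0144,
         0.0001]), 'tool_pos': array([0.2551, 0.6245, 0.2389]), 'tool_rot': array([[ 0.9258, -0.0004,  0.3781],
       [-0.3781, -0.0013,  0.9258],
       [ 0.0001, -1.    , -0.0013]]), 'contact_force': array([-0.224 , -0.3731, -0.2017]), 'torque': array([0.0763, 0.0203, 0.0302]), 'finger_gap': 0.9990730029387153}
```

View pics/scene0.png

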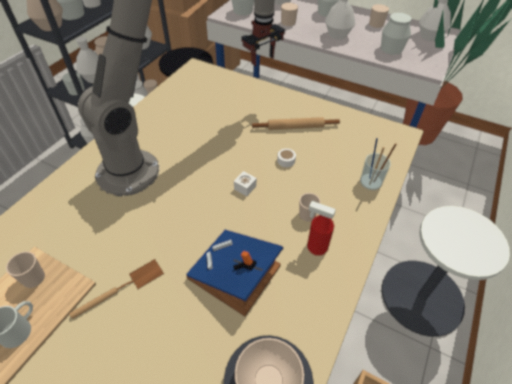

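View pics/side0.png

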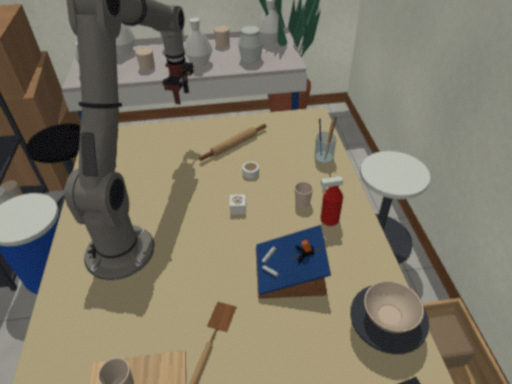

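View pics/wrist0.png

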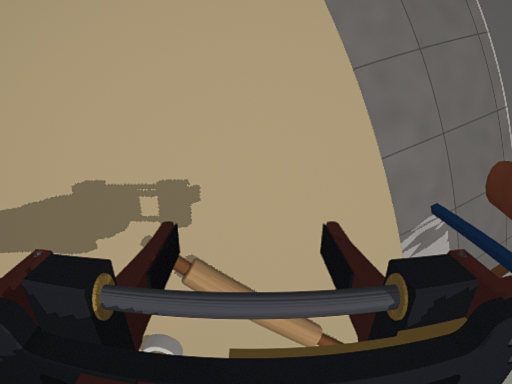

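```bash
python3 - <<'E'
import cv2
a=cv2.imread('pics/scene0.png')[165:315,180:340]; b=cv2.imread('pics/side0.png')[185:305,220:350]
a=cv2.resize(a,(533,500),interpolation=cv2.INTER_CUBIC); b=cv2.resize(b,(542,500),interpolation=cv2.INTER_CUBIC)
cv2.imwrite('pics/za.png',a);cv2.imwrite('pics/zb.png',b)
E
```

```text
(no output)
```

View pics/za.png

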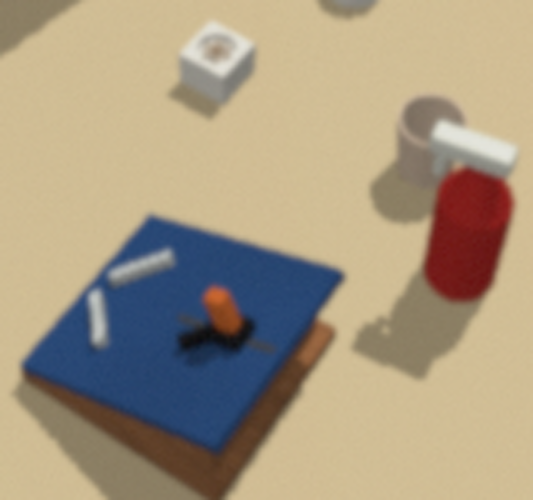

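View pics/zb.png

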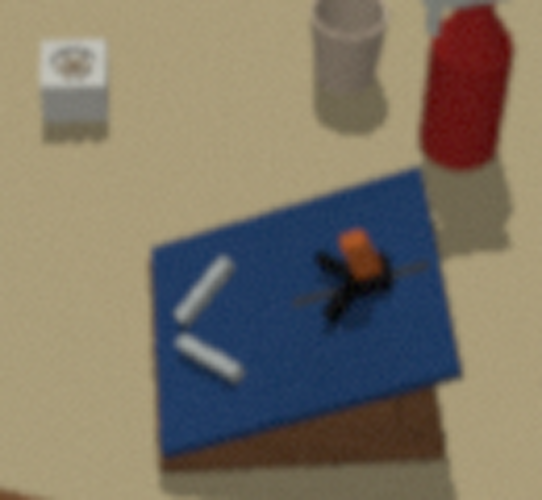

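```bash
python3 - <<'E'
from h import *
np.set_printoptions(precision=4,suppress=True)
A=load('scene0');B=load('side0')
sa=lambda u,v:(180+u*160/533-.35,165+v*150/500-.35)
sb=lambda u,v:(220+u*130/542-.38,185+v*120/500-.38)
def tri(p,q):
    e1,d1=ray(A,*sa(*p));e2,d2=ray(B,*sb(*q))
    M=np.array([d1,-d2]).T;t=np.linalg.lstsq(M,e2-e1,rcond=None)[0]
    a=e1+t[0]*d1;b=e2+t[1]*d2; return (a+b)/2,np.linalg.norm(a-b)
for n,p,q in [('dl',(150,215),(152,247)),('ul',(343,275),(420,168)),('ur',(217,450),(460,377)),('dr',(25,368),(163,455)),('knobtop',(217,294),(352,236)),('mouldtop',(217,47),(74,63)),('notch',(222,342),(345,290))]:
    print(n,*tri(p,q))
print(onz(A,*sa(217,47),.046),onz(B,*sb(74,63),.046))
for c in [(40,40),(106,40),(107,87),(41,87)]: print(onz(B,*sb(*c),.046))
E
```

```text
dl [ 0.4809 -0.0677  0.0312] 0.0012387603743005183
ul [ 0.6971 -0.0882  0.1145] 0.0002308542398571468
ur [ 0.6783 -0.2823  0.1074] 0.0038962192846208046
dr [ 0.4635 -0.2603  0.0191] 0.0011470911857761417
knobtop [ 0.62   -0.1772  0.1499] 0.0009450732960454532
mouldtop [0.4373 0.1462 0.047 ] 0.004153923224103833
notch [ 0.622  -0.1734  0.074 ] 0.007524827594810817
[0.4356 0.1494 0.046 ] [0.4379 0.1444 0.046 ]
[0.4098 0.1795 0.046 ]
[0.4702 0.17   0.046 ]
[0.4642 0.1091 0.046 ]
[0.4055 0.1183 0.046 ]
```

```bash
cat >> h.py <<'E'
from scipy.spatial.transform import Rotation as Ro
np.set_printoptions(precision=4,suppress=True)
def Rdown(yaw):
    z=np.array([np.cos(yaw),np.sin(yaw),0]);y=np.array([0,0,-1.]);return np.array([np.cross(y,z),y,z]).T
def move(p,R):
    s=status.state();R0=np.array(s['tool_rot']);d=R0.T@(np.array(p)-s['tool_pos'])
    rv=Ro.from_matrix(R0.T@R).as_rotvec()
    print('t',s['time'],'pos',s['tool_pos'],'F',s['contact_force'],'q',s['qpos'],'gap',s['finger_gap'])
    print('move',np.r_[d,rv].round(4).tolist(),'dist',np.linalg.norm(d),'deg',np.degrees(np.linalg.norm(rv)))
E
python3 -c "
from h import *
move([.437,.146,.2],Rdown(np.radians(-9)))"
```

```text
t 0.15 pos [0.2551 0.6245 0.2389] F [-0.224  -0.3731 -0.2017] q [-1.2911  0.4776  0.0224  1.5561 -0.0114  1.1093 -0.0831] gap 0.9990730029387153
move [0.3493, 0.0395, -0.3742, 0.001, 1.3401, 0.001] dist 0.5133928029321873 deg 76.7836332103003
```

{"fn": "apply_moves", "kwargs": {"motion": [[[0.349, 0.03, -0.374, 0, 1.34, 0], [0.349, 0.03, -0.374, 0, 1.34, 0], [0.349, 0.03, -0.374, 0, 1.34, 0], [0.349, 0.03, -0.374, 0, 1.34, 0], [0.349, 0.03, -0.374, 0, 1.34, 0], [0.349, 0.03, -0.374, 0, 1.34, 0], [0.349, 0.03, -0.374, 0, 1.34, 0], [0.349, 0.03, -0.374, 0, 1.34, 0], [0.349, 0.03, -0.374, 0, 1.34, 0], [0.349, 0.03, -0.374, 0, 1.34, 0], [0.349, 0.03, -0.374, 0, 1.34, 0], [0.349, 0.03, -0.374, 0, 1.34, 0]]], "grip": 0}}

```text
time: 1.15
tool_pos: [0.4324, 0.1563, 0.2102]
tool_rot: [[-0.161, -0.0, 0.987], [-0.987, -0.001, -0.161], [0.001, -1.0, -0.0]]
contact_force: [0.8, 0.3, 0.0]
finger_gap: 0.999
```

```bash
python3 -c "
from h import *
grab('wrist','w1'); move([.437,.146,.2],Rdown(np.radians(-9)))"
```

```text
t 1.2 pos [0.4346 0.1479 0.21  ] F [ 1.3846 -6.2941  0.1957] q [-0.89    0.1574  0.4732  2.1087 -0.0866  0.8958 -0.5349] gap 1.0001982489348966
move [0.0014, 0.01, 0.0027, -0.001, -0.0102, 0.0041] dist 0.010497065329818752 deg 0.6339398728283632
```

View pics/w1.png

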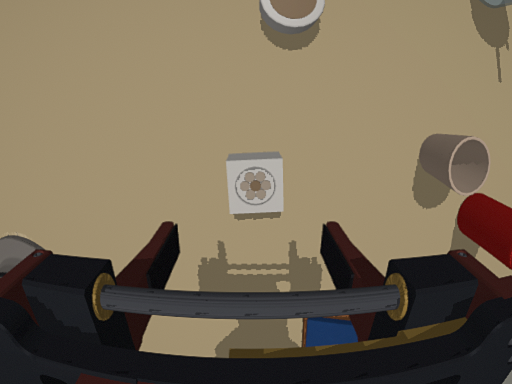

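```bash
python3 - <<'E'
from h import *
f=load('w1'); im=f['pixels']
c=im[140:230,210:300]; cv2.imwrite('pics/w1z.png',cv2.resize(c[:,:,::-1],(720,720),interpolation=cv2.INTER_NEAREST))
hsv=cv2.cvtColor(im,cv2.COLOR_RGB2HSV)
for vt in (200,215,225):
    m=((hsv[:,:,1]<40)&(hsv[:,:,2]>vt)).astype(np.uint8); m[:140]=0;m[230:]=0;m[:,:210]=0;m[:,300:]=0
    cs=max(cv2.findContours(m,0,2)[0],key=cv2.contourArea)
    h=cv2.convexHull(cs)[:,0].astype(float)
    P=np.array([onz(f,u,v,.046,True)[:2] for u,v in h])
    r=cv2.minAreaRect((P*1000).astype(np.float32)); print(vt,r,cv2.contourArea(cs))
E
```

```text
Traceback (most recent call last):
ValueError: max() iterable argument is empty
```

View pics/w1z.png

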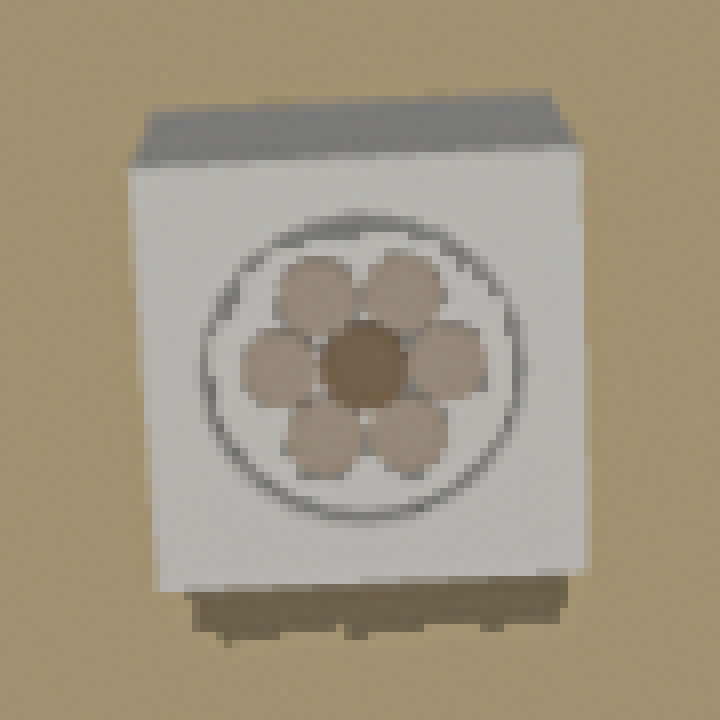

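{"fn": "apply_moves", "kwargs": {"motion": [[[0.001, 0.0, 0.003, 0, -0.01, 0], [0.001, 0.0, 0.003, 0, -0.01, 0], [0.001, 0.0, 0.003, 0, -0.01, 0], [0.001, 0.0, 0.003, 0, -0.01, 0]]]}}

```text
time: 1.53
tool_pos: [0.437, 0.1475, 0.21]
tool_rot: [[-0.155, 0.0, 0.988], [-0.988, -0.004, -0.155], [0.004, -1.0, 0.001]]
contact_force: [0.4, -0.7, 0.2]
finger_gap: 1.0
```

```bash
cat > mm.py <<'E'
from h import *
def mould(tag,z=.046,vt=150,box=(120,250,190,320)):
    f=load(tag); im=f['pixels']
    hsv=cv2.cvtColor(im,cv2.COLOR_RGB2HSV)
    m=((hsv[:,:,1]<35)&(hsv[:,:,2]>vt)).astype(np.uint8); k=np.zeros_like(m);k[box[0]:box[1],box[2]:box[3]]=1;m*=k
    cs=max(cv2.findContours(m,0,1)[0],key=cv2.contourArea)
    h=cv2.convexHull(cs)[:,0].astype(float)
    P=np.array([onz(f,u,v,z,True)[:2] for u,v in h])
    return cv2.minAreaRect((P*1000).astype(np.float32))
E
python3 - <<'E'
from mm import *
s=status.state();print(s['tool_pos'],s['qd'])
f=grab('wrist','w2')
for t in ('w1','w2'):
  for v in (145,155,165): print(t,v,mould(t,vt=v))
move([.437,.146,.2],Rdown(np.radians(-9)))
E
```

```text
[0.437  0.1475 0.21  ] [-0.0077  0.0006 -0.006  -0.0009  0.0004 -0.0007  0.0029]
w1 145 ((436.5577392578125, 146.00909423828125), (60.592864990234375, 59.89869689941406), 83.42646026611328)
w1 155 ((436.54461669921875, 146.03590393066406), (60.062049865722656, 59.87958908081055), 83.37533569335938)
w1 165 ((436.51007080078125, 145.89559936523438), (59.720001220703125, 59.8582763671875), 83.31846618652344)
w2 145 ((436.5758056640625, 146.01657104492188), (60.537227630615234, 59.82276916503906), 83.61817169189453)
w2 155 ((436.564208984375, 146.10264587402344), (59.99934387207031, 59.836181640625), 83.460205078125)
w2 165 ((436.5518798828125, 145.99513244628906), (59.78291320800781, 59.836181640625), 83.460205078125)
t 1.5833 pos [0.437  0.1477 0.21  ] F [ 0.0797  0.5142 -0.0138] q [-0.8822  0.1616  0.4688  2.1039 -0.0886  0.8966 -0.5184] gap 0.9999245418305043
move [0.0017, 0.01, 0.0003, -0.0008, 0.0019, 0.0038] dist 0.010146148686289755 deg 0.24827752053874463
```

```bash
python3 - <<'E'
from h import *
A=load('side0'); print(onz(A,332,222,0))
move([.58,-.15,.265],Rdown(np.radians(-6.5)))
E
```

```text
[0.7776 0.0187 0.    ]
t 1.5833 pos [0.437  0.1477 0.21  ] F [ 0.0797  0.5142 -0.0138] q [-0.8822  0.1616  0.4688  2.1039 -0.0886  0.8966 -0.5184] gap 0.9999245418305043
move [0.2723, -0.0538, 0.1874, -0.0007, -0.0417, 0.0038] dist 0.33486117677097643 deg 2.4024516635698694
```

{"fn": "apply_moves", "kwargs": {"motion": [[[0.272, -0.055, 0.187, 0, -0.042, 0.004], [0.272, -0.055, 0.187, 0, -0.042, 0.004], [0.272, -0.055, 0.187, 0, -0.042, 0.004], [0.272, -0.055, 0.187, 0, -0.042, 0.004], [0.272, -0.055, 0.187, 0, -0.042, 0.004], [0.272, -0.055, 0.187, 0, -0.042, 0.004], [0.272, -0.055, 0.187, 0, -0.042, 0.004], [0.272, -0.055, 0.187, 0, -0.042, 0.004], [0.272, -0.055, 0.187, 0, -0.042, 0.004], [0.272, -0.055, 0.187, 0, -0.042, 0.004], [0.272, -0.055, 0.187, 0, -0.042, 0.004], [0.272, -0.055, 0.187, 0, -0.042, 0.004]]]}}

```text
time: 2.58
tool_pos: [0.5795, -0.147, 0.2655]
tool_rot: [[-0.11, -0.001, 0.994], [-0.994, 0.001, -0.11], [-0.001, -1.0, -0.001]]
contact_force: [-0.0, -0.6, -0.6]
finger_gap: 1.0
```

```bash
python3 - <<'E'
from h import *
s=status.state();print(s['tool_pos'],s['qd'])
grab('wrist','b1')
im=cv2.imread('pics/b1.png'); cv2.imwrite('pics/b1z.png',cv2.resize(im[60:300,130:390],(780,720),interpolation=cv2.INTER_CUBIC)[:600])
E
```

```text
[ 0.5795 -0.147   0.2655] [-0.0066 -0.0059  0.0037  0.0024  0.0012 -0.0008  0.0046]
```

View pics/b1.png

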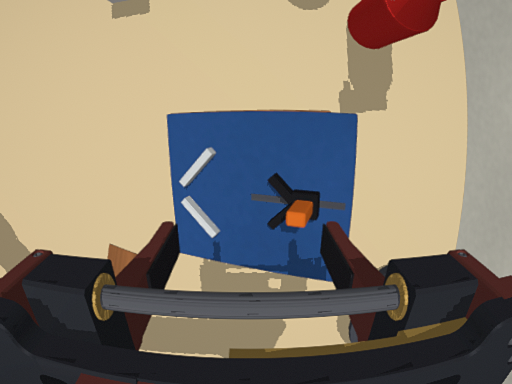

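View pics/b1z.png

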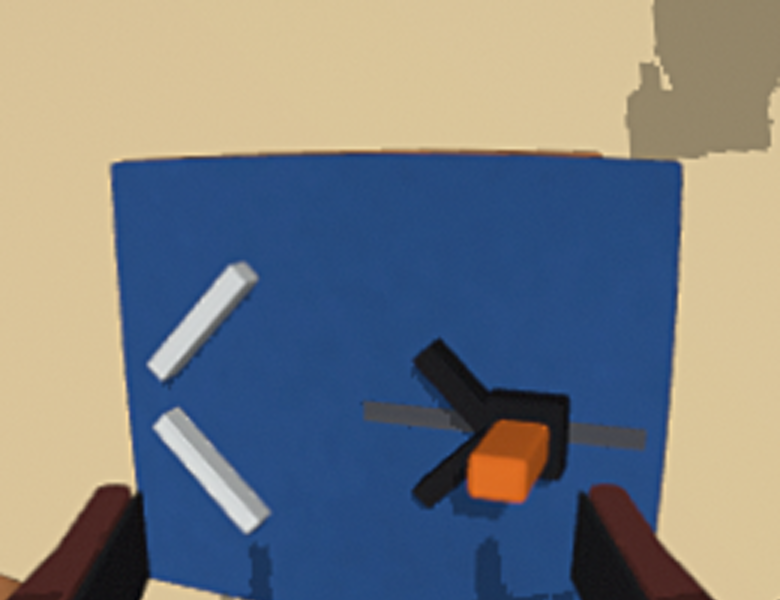

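```bash
python3 - <<'E'
import cv2
im=cv2.imread('pics/b1.png'); cv2.imwrite('pics/b1f.png',cv2.resize(im[140:245,170:240],(560,840)[0:2],interpolation=cv2.INTER_NEAREST)[:600] if 0 else cv2.resize(im[143:243,172:232],(360,600),interpolation=cv2.INTER_CUBIC))
cv2.imwrite('pics/b1j.png',cv2.resize(im[165:240,250:330],(640,600),interpolation=cv2.INTER_CUBIC))
E
```

```text
(no output)
```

View pics/b1f.png

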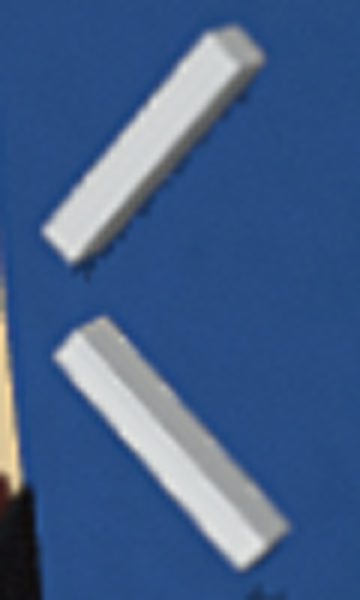

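View pics/b1j.png

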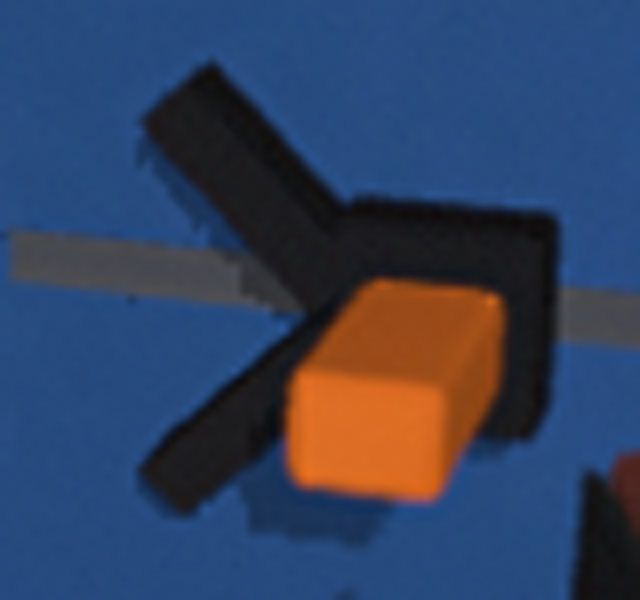

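```bash
cat > bd.py <<'E'
from h import *
T=np.radians(22)
def Rb(yaw): 
    u=np.array([np.cos(yaw)*np.cos(T),np.sin(yaw)*np.cos(T),np.sin(T)]); y=np.array([-np.sin(yaw),np.cos(yaw),0]); return np.array([u,y,np.cross(u,y)]).T
def toboard(f,u,v,x0,y0,yaw,h,z0=.075,fish=True):
    R=Rb(yaw);o=np.array([x0,y0,z0]); P=onplane(f,u,v,o+R[:,2]*h,R[:,2],fish); return R.T@(P-o)
E
python3 - <<'E'
from bd import *
from scipy.optimize import least_squares
f=load('b1')
z3=lambda u,v:(130+u/3-.33,60+v/3-.33)
z6=lambda u,v:(172+u/6-.42,143+v/6-.42)
z8=lambda u,v:(250+u/8-.44,165+v/8-.44)
cor=[(z3(113,163),(-.1175,.1)),(z3(681,163),(.1175,.1))]
el=[z3(113,163),z3(120,300),z3(130,430),z3(148,578)]
c=-.053-.0424
up=[z6(77,264),z6(242,66)]; lo=[z6(83,331),z6(258,545)]; lob=[z6(103,317),z6(290,527)]
def res(p,full=False,z0=None):
    x0,y0,yaw=p[:3]; z0=.075 if len(p)<4 else p[3]
    g=lambda q,h:toboard(f,*q,x0,y0,yaw,h,z0)
    r=[];w=[]
    for q,b in cor:
        d=g(q,0)[:2]-b; r+=list(d*.5)
    for q in el[1:]: r.append((g(q,0)[0]+.1175)*.7)
    for q in up: d=g(q,.012); r.append(((d[0]-c)-d[1])/2**.5)
    for q in lo: d=g(q,.012); r.append(((d[0]-c)+d[1])/2**.5)
    for q in lob: d=g(q,.0); r.append(((d[0]-c)+d[1])/2**.5)
    return np.array(r)*1000
for p0 in ([.58,-.175,-.09],[.58,-.175,-.09,.075]):
    s=least_squares(res,p0,loss='soft_l1',x_scale=[.01]*len(p0)); print(s.x,np.degrees(s.x[2]),res(s.x))
    x=s.x[:3]; 
    z0=.075 if len(p0)<4 else s.x[3]
    for q in up+lo: print('fence',toboard(f,*q,*x,.012,z0)-[c,0,0])
    for q in [(293,372),(445,385),(440,498),(290,487)]: print('knob',toboard(f,*z8(*q),*x,.054,z0))
    print('jawtips',toboard(f,*z8(145,120),*x,.014,z0),toboard(f,*z8(180,515),*x,0.0,z0),'track',toboard(f,*z8(12,257),*x,0,z0),toboard(f,*z8(600,318),*x,0,z0))
E
```

```text
[ 0.5783 -0.177  -0.0943] -5.405768845545301 [ 0.9314  0.1598 -0.4989  0.3354  0.732   0.1486  0.5497  0.0906 -0.8345
  1.4172 -0.8868 -1.0698 -0.3259]
fence [0.0085 0.0083 0.012 ]
fence [0.0512 0.0523 0.012 ]
fence [ 0.0086 -0.0066  0.012 ]
fence [ 0.0487 -0.05    0.012 ]
knob [0.0572 0.0087 0.054 ]
knob [0.0757 0.0093 0.054 ]
knob [ 0.0758 -0.0052  0.054 ]
knob [ 0.0572 -0.0063  0.054 ]
jawtips [0.0249 0.0271 0.014 ] [ 0.0259 -0.0375  0.    ] track [-0.0007  0.0004  0.    ] [ 0.0869  0.0007 -0.    ]
[ 0.578  -0.1773 -0.0953  0.0737] -5.4589753759782935 [ 0.8342  0.2636 -0.1639  0.5402  0.642   0.105   0.5689  0.1626 -0.8231
  1.2953 -0.9545 -1.1652 -0.3539]
fence [0.0084 0.0082 0.012 ]
fence [0.0512 0.0524 0.012 ]
fence [ 0.0086 -0.0068  0.012 ]
fence [ 0.0489 -0.0503  0.012 ]
knob [0.0576 0.0086 0.054 ]
knob [0.0763 0.0092 0.054 ]
knob [ 0.0764 -0.0053  0.054 ]
knob [ 0.0577 -0.0064  0.054 ]
jawtips [0.0253 0.0271 0.014 ] [ 0.0264 -0.0377  0.    ] track [-0.0003  0.0004 -0.    ] [ 0.0875  0.0008 -0.    ]
```

```bash
python3 - <<'E'
from h import *
move([.4366,.146,.11],Rdown(np.radians(-6.5)))
E
```

```text
t 2.6333 pos [ 0.5795 -0.1471  0.2657] F [0.3634 0.2784 0.3678] q [-0.3326  0.3702  0.6259  1.7491 -0.2414  1.1004  0.2618] gap 1.00141182392108
move [-0.2754, 0.1561, -0.174, 0.0005, 0.0037, -0.0013] dist 0.36128851115149735 deg 0.22483208399767457
```

{"fn": "apply_moves", "kwargs": {"motion": [[[-0.275, 0.1, -0.174, 0, 0.004, 0], [-0.275, 0.1, -0.174, 0, 0.004, 0], [-0.275, 0.1, -0.174, 0, 0.004, 0], [-0.275, 0.1, -0.174, 0, 0.004, 0], [-0.275, 0.1, -0.174, 0, 0.004, 0], [-0.275, 0.1, -0.174, 0, 0.004, 0], [-0.275, 0.1, -0.174, 0, 0.004, 0], [-0.275, 0.155, -0.174, 0, 0.004, 0], [-0.275, 0.155, -0.174, 0, 0.004, 0], [-0.275, 0.155, -0.174, 0, 0.004, 0], [-0.275, 0.155, -0.174, 0, 0.004, 0], [-0.275, 0.155, -0.174, 0, 0.004, 0]]]}}

```text
time: 3.63
tool_pos: [0.4366, 0.1458, 0.1116]
tool_rot: [[-0.112, -0.0, 0.994], [-0.994, 0.001, -0.112], [-0.001, -1.0, -0.0]]
contact_force: [0.4, 0.2, 0.4]
finger_gap: 0.999
```

```bash
python3 - <<'E'
from mm import *
grab('wrist','w3')
try:
  for v in (145,155,165): print(mould('w3',vt=v,box=(60,300,150,350)))
except Exception as e: print(e)
move([.4366,.146,.033],Rdown(np.radians(-6.5)))
E
```

```text
((436.62371826171875, 146.11526489257812), (59.58913040161133, 60.1106071472168), 83.51219177246094)
((436.62371826171875, 146.11526489257812), (59.58913040161133, 60.1106071472168), 83.51219177246094)
((436.62371826171875, 146.11526489257812), (59.58913040161133, 60.1106071472168), 83.51219177246094)
t 3.6833 pos [0.4373 0.1455 0.1121] F [ 0.4615 -0.0958  0.4668] q [-0.841   0.3335  0.459   2.1926 -0.241   0.66   -0.3265] gap 1.0001054890850372
move [-0.0003, 0.0791, -0.0009, -0.001, -0.0004, -0.0021] dist 0.07909840122238088 deg 0.1345148658046199
```

View pics/w3.png

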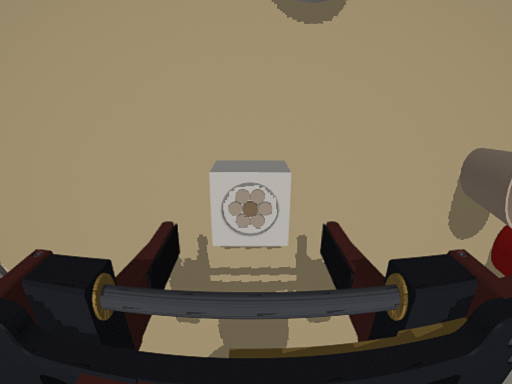

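The mould is centred and square between the fingers (top face around pixel (250,208)). I'll descend and grip.

{"fn": "apply_moves", "kwargs": {"motion": [[[0, 0.03, -0.001, 0, 0, 0], [0, 0.06, -0.001, 0, 0, 0], [0, 0.075, -0.001, 0, 0, 0], [0, 0.079, -0.001, 0, 0, 0], [0, 0.079, -0.001, 0, 0, 0], [0, 0.079, -0.001, 0, 0, 0]]]}}

```text
time: 4.18
tool_pos: [0.4377, 0.1454, 0.0343]
tool_rot: [[-0.115, 0.003, 0.993], [-0.993, 0.003, -0.115], [-0.003, -1.0, 0.003]]
contact_force: [0.1, -0.3, 0.2]
finger_gap: 0.998
```

{"fn": "apply_moves", "kwargs": {"motion": [[[0, 0, 0, 0, 0, 0], [0, 0, 0, 0, 0, 0], [0, 0, 0, 0, 0, 0], [0, 0, 0, 0, 0, 0], [0, 0, 0, 0, 0, 0], [0, 0, 0, 0, 0, 0], [0, 0, 0, 0, 0, 0], [0, 0, 0, 0, 0, 0]]], "grip": 1, "squeeze": 14}}

```text
time: 4.85
tool_pos: [0.4378, 0.1456, 0.0347]
tool_rot: [[-0.115, 0.003, 0.993], [-0.993, 0.003, -0.115], [-0.004, -1.0, 0.003]]
contact_force: [-1.3, 0.4, 7.5]
finger_gap: 0.686
```

{"fn": "apply_moves", "kwargs": {"motion": [[[0, -0.005, 0, 0, 0, 0], [0, -0.02, 0, 0, 0, 0], [0, -0.05, 0, 0, 0, 0], [0, -0.09, 0, 0, 0, 0], [0, -0.12, 0, 0, 0, 0], [0, -0.12, 0, 0, 0, 0], [0, -0.12, 0, 0, 0, 0]]]}}

```text
time: 5.43
tool_pos: [0.4381, 0.1459, 0.156]
tool_rot: [[-0.114, 0.006, 0.993], [-0.993, 0.006, -0.114], [-0.006, -1.0, 0.005]]
contact_force: [0.4, -0.4, -1.6]
finger_gap: 0.683
```

```bash
cat > tgt.py <<'E'
from bd import *
X0,Y0,YAW=.5783,-.1765,-.0945
RB=Rb(YAW);O=np.array([X0,Y0,.075])
def bp(x,y,h): return O+RB@np.array([x,y,h])
y=-RB[:,2]; z=RB@np.array([1,-1,0])/2**.5
RP=np.array([np.cross(y,z),y,z]).T   # placing
z=RB@np.array([0,-1,0]); RK=np.array([np.cross(y,z),y,z]).T  # knob: z across the track
E
python3 - <<'E'
from tgt import *
grab('wrist','g1')
print(bp(-.046,0,.033))
move(bp(-.046,0,.15),RP)
E
```

```text
[ 0.5235 -0.1713  0.0884]
t 5.4833 pos [0.437  0.1455 0.1546] F [-0.6445  0.3595 -1.5258] q [-0.8953  0.2549  0.5121  2.1648 -0.1842  0.7574 -0.3777] gap 0.678567703432513
move [0.3055, -0.0433, 0.0785, 0.3608, 0.7551, 0.1491] dist 0.31839997320502283 deg 48.701697654836735
```

View pics/g1.png

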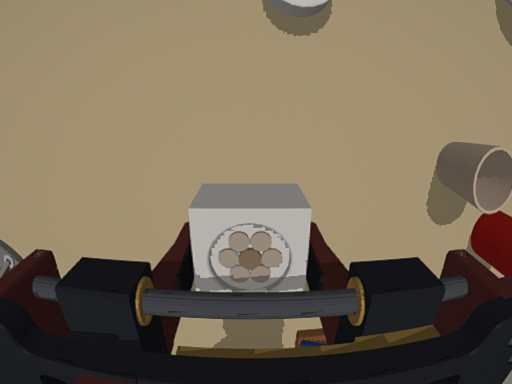

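{"fn": "apply_moves", "kwargs": {"motion": [[[0.305, -0.06, 0.078, 0.36, 0.755, 0.149], [0.305, -0.06, 0.078, 0.36, 0.755, 0.149], [0.305, -0.06, 0.078, 0.36, 0.755, 0.149], [0.305, -0.06, 0.078, 0.36, 0.755, 0.149], [0.305, -0.06, 0.078, 0.36, 0.755, 0.149], [0.305, -0.06, 0.078, 0.36, 0.755, 0.149], [0.305, -0.043, 0.078, 0.36, 0.755, 0.149], [0.305, -0.043, 0.078, 0.36, 0.755, 0.149], [0.305, -0.043, 0.078, 0.36, 0.755, 0.149], [0.305, -0.043, 0.078, 0.36, 0.755, 0.149], [0.305, -0.043, 0.078, 0.36, 0.755, 0.149], [0.305, -0.043, 0.078, 0.36, 0.755, 0.149]]]}}

```text
time: 6.48
tool_pos: [0.4789, -0.1651, 0.1955]
tool_rot: [[-0.719, 0.37, 0.589], [-0.644, -0.034, -0.765], [-0.263, -0.928, 0.263]]
contact_force: [0.1, -0.1, -1.7]
finger_gap: 0.687
```

```bash
python3 - <<'E'
from tgt import *
grab('wrist','p1')
move(bp(-.046,0,.075),RP)
E
```

```text
t 6.5333 pos [ 0.4792 -0.165   0.1958] F [-0.0125 -0.5647 -2.0216] q [-0.5241  0.1045  0.8375  2.297  -0.3792  0.4251 -0.2622] gap 0.6816157674038638
move [0.0005, 0.0744, 0.0026, 0.0027, 0.0025, 0.001] dist 0.07441103073058963 deg 0.21688022397251774
```

View pics/p1.png

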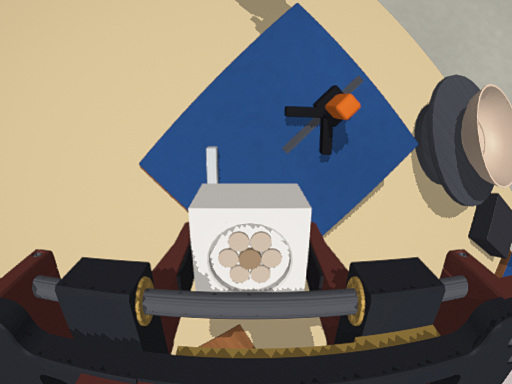

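{"fn": "apply_moves", "kwargs": {"motion": [[[0, 0.03, 0.001, 0.002, 0.002, 0], [0, 0.06, 0.002, 0.003, 0.002, 0.001], [0, 0.085, 0.0025, 0.003, 0.002, 0.001], [0, 0.099, 0.0025, 0.003, 0.002, 0.001], [0, 0.1, 0.0025, 0.003, 0.002, 0.001], [0, 0.1, 0.0025, 0.003, 0.002, 0.001], [0, 0.1, 0.0025, 0.003, 0.002, 0.001]]]}}

```text
time: 7.12
tool_pos: [0.5178, -0.1699, 0.1044]
tool_rot: [[-0.719, 0.374, 0.587], [-0.643, -0.035, -0.765], [-0.265, -0.927, 0.266]]
contact_force: [0.4, -0.1, -0.7]
finger_gap: 0.683
```

```bash
python3 - <<'E'
from tgt import *
s=status.state();print(RB.T@(s['tool_pos']-O),RB.T@s['contact_force'])
move(bp(-.046,0,.0357),RP)
for n in('scene','side'): grab(n,n+'1')
a=cv2.imread('pics/scene1.png')[165:315,160:320]; b=cv2.imread('pics/side1.png')[185:305,220:350]
cv2.imwrite('pics/z1.png',np.hstack([cv2.resize(a,(400,375),interpolation=cv2.INTER_CUBIC),cv2.resize(b,(400,375),interpolation=cv2.INTER_CUBIC)]))
E
```

```text
[-0.0454  0.0009  0.05  ] [ 0.0831 -0.0615 -0.8069]
t 7.1167 pos [ 0.5178 -0.1699  0.1044] F [ 0.3718 -0.097  -0.7171] q [-0.1472  0.354   0.4511  2.2787 -0.9436  0.2602  0.2575] gap 0.6830123669742721
move [0.001, 0.0143, 0.0002, -0.0006, 0.0012, -0.0006] dist 0.014346159880989414 deg 0.08234693256003899
```

View pics/z1.png

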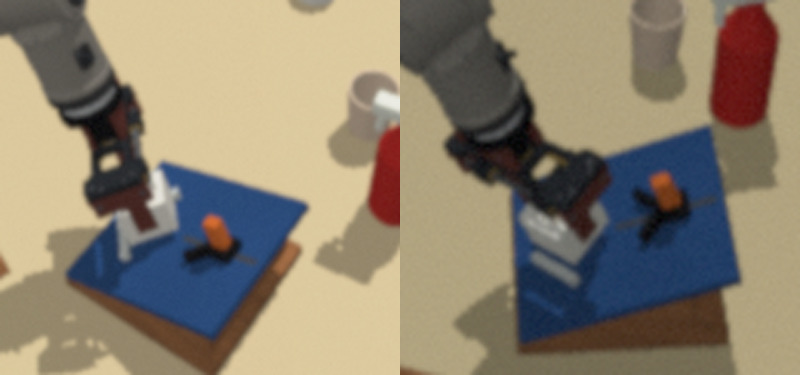

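{"fn": "apply_moves", "kwargs": {"motion": [[[0.0005, 0.004, 0, 0, 0.001, 0], [0.001, 0.008, 0, 0, 0.001, 0], [0.001, 0.011, 0, 0, 0.001, 0], [0.001, 0.012, 0, 0, 0.001, 0], [0.001, 0.012, 0, 0, 0.001, 0], [0.001, 0.012, 0, 0, 0.001, 0]]]}}

```text
time: 7.72
tool_pos: [0.5218, -0.1712, 0.0934]
tool_rot: [[-0.719, 0.375, 0.585], [-0.642, -0.036, -0.766], [-0.266, -0.926, 0.266]]
contact_force: [-0.0, 0.1, -1.4]
finger_gap: 0.685
```

```bash
python3 - <<'E'
from tgt import *
s=status.state();print(RB.T@(s['tool_pos']-O),RB.T@s['contact_force'])
move(bp(-.046,0,.0347),RP)
E
```

```text
[-0.0457 -0.      0.0383] [-0.5632  0.1333 -1.2532]
t 7.7167 pos [ 0.5218 -0.1712  0.0934] F [-0.0399  0.1376 -1.373 ] q [-0.0979  0.3771  0.3952  2.2735 -0.9976  0.2367  0.3102] gap 0.6850509547790549
move [0.0002, 0.0036, -0.0002, -0.0014, -0.0001, -0.0013] dist 0.0036340230797794605 deg 0.10852326679417056
```

{"fn": "apply_moves", "kwargs": {"motion": [[[0, 0.001, 0, 0, 0, 0], [0, 0.002, 0, 0, 0, 0], [0, 0.0025, 0, 0, 0, 0], [0, 0.0025, 0, 0, 0, 0]]]}}

```text
time: 8.05
tool_pos: [0.5228, -0.1713, 0.091]
tool_rot: [[-0.719, 0.375, 0.585], [-0.642, -0.036, -0.766], [-0.266, -0.927, 0.266]]
contact_force: [0.4, 0.2, -2.0]
finger_gap: 0.686
```

{"fn": "apply_moves", "kwargs": {"motion": [[[0, 0.0005, 0, 0, 0, 0], [0, 0.001, 0, 0, 0, 0], [0, 0.001, 0, 0, 0, 0]]]}}

```text
time: 8.3
tool_pos: [0.5231, -0.1713, 0.0902]
tool_rot: [[-0.719, 0.375, 0.585], [-0.642, -0.035, -0.766], [-0.266, -0.926, 0.266]]
contact_force: [-0.7, 0.2, 1.9]
finger_gap: 0.681
```

```bash
python3 - <<'E'
from tgt import *
s=status.state();print(RB.T@(s['tool_pos']-O),RB.T@s['contact_force'])
move(bp(-.046,0,.0347),RP)
grab('wrist','p2')
E
```

```text
[-0.0457 -0.0001  0.0349] [0.0753 0.1243 2.0217]
t 8.3 pos [ 0.5231 -0.1713  0.0902] F [-0.6727  0.1886  1.9027] q [-0.0849  0.3841  0.38    2.2717 -1.0137  0.2304  0.3258] gap 0.6809366604281119
move [0.0002, 0.0002, -0.0003, -0.0013, -0.0003, -0.0015] dist 0.00035710232601792884 deg 0.11503849561663554
```

View pics/p2.png

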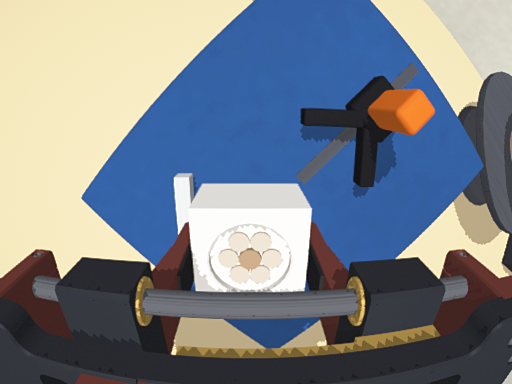

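```bash
python3 - <<'E'
from tgt import *
f=load('p2')
im=cv2.imread('pics/p2.png'); cv2.imwrite('pics/p2z.png',cv2.resize(im[165:245,165:245],(600,600),interpolation=cv2.INTER_CUBIC))
for u,v in [(175,176),(192,175),(193,185)]: 
    d=toboard(f,u,v,X0,Y0,YAW,.012); d=d-[-.0954,0,0]; print((d[0]+d[1])/2**.5,(d[0]-d[1])/2**.5)
E
```

```text
0.07301954873428844 -0.009084463067099618
0.0735357333750134 0.0013460580237682348
0.06741147605720746 0.0016324228941925424
```

View pics/p2z.png

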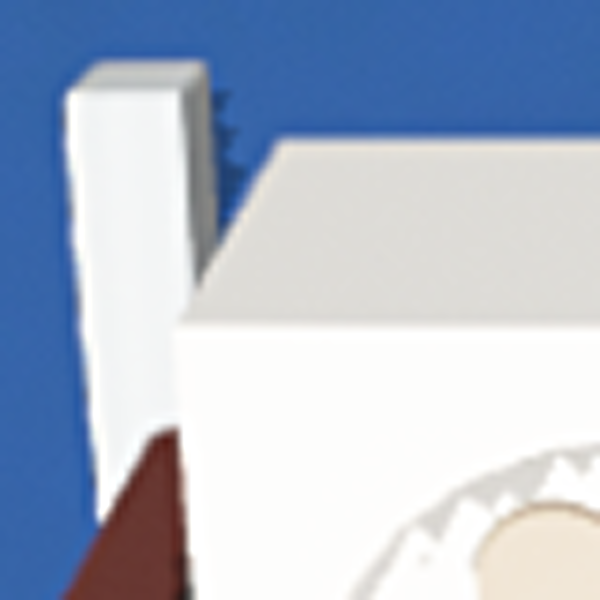

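{"fn": "apply_moves", "kwargs": {"motion": [[[0, 0, 0, 0, 0, 0], [0, 0, 0, 0, 0, 0], [0, 0, 0, 0, 0, 0], [0, 0, 0, 0, 0, 0], [0, 0, 0, 0, 0, 0], [0, 0, 0, 0, 0, 0]]], "grip": 0}}

```text
time: 8.85
tool_pos: [0.5232, -0.1714, 0.0902]
tool_rot: [[-0.719, 0.375, 0.585], [-0.642, -0.036, -0.766], [-0.266, -0.926, 0.266]]
contact_force: [0.0, -0.5, 0.2]
finger_gap: 0.996
```

```bash
python3 - <<'E'
from tgt import *
move(bp(-.046,0,.0347),RP)
grab('wrist','r1')
E
```

```text
t 8.85 pos [ 0.5232 -0.1714  0.0902] F [ 0.0245 -0.5455  0.2062] q [-0.085   0.3842  0.38    2.2715 -1.0136  0.2303  0.3257] gap 0.9956280423479696
move [0.0003, 0.0002, -0.0004, -0.0015, -0.0002, -0.0015] dist 0.00046642380340148324 deg 0.12193980090906346
```

View pics/r1.png

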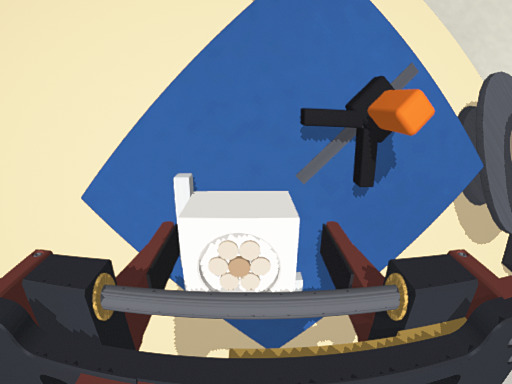

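{"fn": "apply_moves", "kwargs": {"motion": [[[0, -0.01, 0, 0, 0, 0], [0, -0.03, 0, 0, 0, 0], [0, -0.06, 0, 0, 0, 0], [0, -0.09, 0, 0, 0, 0], [0, -0.1, 0, 0, 0, 0], [0, -0.1, 0, 0, 0, 0], [0, -0.1, 0, 0, 0, 0]]]}}

```text
time: 9.48
tool_pos: [0.4863, -0.1669, 0.1832]
tool_rot: [[-0.717, 0.377, 0.586], [-0.643, -0.034, -0.765], [-0.268, -0.926, 0.267]]
contact_force: [-0.4, -0.4, 0.5]
finger_gap: 0.998
```

```bash
cat > chk.py <<'E'
from tgt import *
import sys
tag=sys.argv[1]
def top(tag,vt,S=40):
    f=load(tag); im=f['pixels'];hsv=cv2.cvtColor(im,cv2.COLOR_RGB2HSV)
    m=((hsv[:,:,1]<S)&(hsv[:,:,2]>vt)).astype(np.uint8)
    c=proj(f,bp(-.053,0,.046),True); k=np.zeros_like(m); cv2.circle(k,(int(c[0]),int(c[1])),int(sys.argv[2]) if len(sys.argv)>2 else 60,1,-1); m*=k
    m=cv2.morphologyEx(m,cv2.MORPH_OPEN,np.ones((3,3)))
    cs=max(cv2.findContours(m,0,1)[0],key=cv2.contourArea); h=cv2.convexHull(cs)[:,0].astype(float)
    P=np.array([toboard(f,u,v,X0,Y0,YAW,.046)[:2] for u,v in h]); return c,cv2.minAreaRect((P*1000).astype(np.float32))
if __name__=='__main__':
    f=grab('wrist',tag); s=status.state(); print('v',f['pixels'][190:300,150:330].max(axis=2).max())
    c,_=top(tag,150)
    for v in (170,190,210,230,245):
        try: print(v,top(tag,v))
        except Exception as e: print(v,e)
    print('knob press TCP'); 
    move(bp(.105,0.0,.14),RK)
E
python3 chk.py c1
```

```text
v 255
170 (array([243.4149, 207.8809]), ((-48.156951904296875, 3.3582420349121094), (71.80935668945312, 71.66069030761719), 44.963951110839844))
190 (array([243.4149, 207.8809]), ((-47.64871597290039, 3.54034423828125), (70.96980285644531, 70.9849853515625), 45.09292984008789))
210 (array([243.4149, 207.8809]), ((-50.04750061035156, 5.931354522705078), (70.96980285644531, 63.820556640625), 45.09292984008789))
230 (array([243.4149, 207.8809]), ((-53.11973571777344, 0.7986183166503906), (59.36150360107422, 60.11127853393555), 45.09292984008789))
245 max() iterable argument is empty
knob press TCP
t 9.5333 pos [ 0.486  -0.1671  0.1826] F [-0.1191 -0.2277  0.3457] q [-0.5192  0.1612  0.8558  2.2999 -0.5349  0.4041 -0.1124] gap 1.0002838645074794
move [-0.106, -0.0052, 0.1072, -0.0, 0.7863, -0.0024] dist 0.15086287650094535 deg 45.04970905514602
```

View pics/c1.png

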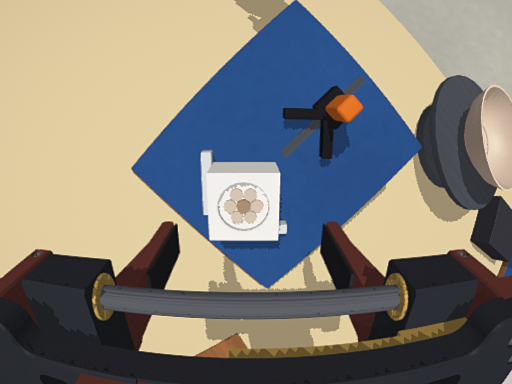

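{"fn": "apply_moves", "kwargs": {"motion": [[[-0.109, -0.005, 0.11, 0, 0.786, -0.002], [-0.109, -0.005, 0.11, 0, 0.786, -0.002], [-0.109, -0.005, 0.11, 0, 0.786, -0.002], [-0.109, -0.005, 0.11, 0, 0.786, -0.002], [-0.109, -0.005, 0.11, 0, 0.786, -0.002], [-0.109, -0.005, 0.11, 0, 0.786, -0.002], [-0.109, -0.005, 0.11, 0, 0.786, -0.002], [-0.109, -0.005, 0.11, 0, 0.786, -0.002], [-0.109, -0.005, 0.11, 0, 0.786, -0.002], [-0.109, -0.005, 0.11, 0, 0.786, -0.002]]], "grip": 1, "squeeze": 8}}

```text
time: 10.37
tool_pos: [0.6266, -0.1812, 0.2445]
tool_rot: [[-0.923, 0.372, -0.093], [0.086, -0.035, -0.996], [-0.374, -0.928, 0.0]]
contact_force: [1.2, 0.7, -0.0]
finger_gap: 0.284
```

```bash
python3 - <<'E'
from tgt import *
s=status.state();print(RB.T@(s['tool_pos']-O),RB.T@s['contact_force'])
move(bp(.110,0,.038),RK)
grab('wrist','k1')
E
```

```text
[ 0.1085 -0.0001  0.139 ] [ 1.0154  0.8147 -0.4192]
t 10.3667 pos [ 0.6266 -0.1812  0.2445] F [ 1.1705  0.7075 -0.0083] q [-0.5882  0.42    1.0344  1.9541 -0.736   0.6994 -0.8134] gap 0.28356032177288865
move [-0.0016, 0.101, -0.0001, 0.0, 0.0013, 0.0009] dist 0.10096603627702244 deg 0.08744313212876825
```

View pics/k1.png

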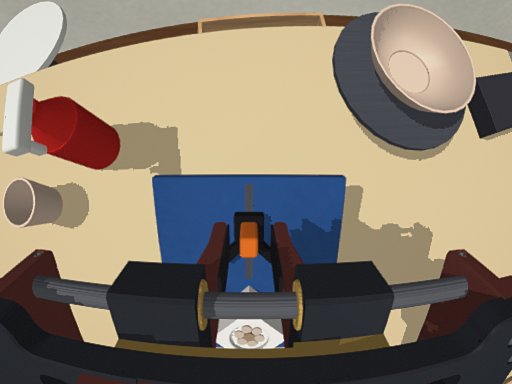

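{"fn": "apply_moves", "kwargs": {"motion": [[[-0.002, 0.03, 0, 0, 0, 0], [-0.002, 0.06, 0, 0, 0, 0], [-0.002, 0.085, 0, 0, 0, 0], [-0.002, 0.098, 0, 0, 0, 0], [-0.002, 0.101, 0, 0, 0, 0], [-0.002, 0.101, 0, 0, 0, 0], [-0.002, 0.101, 0, 0, 0, 0], [-0.002, 0.101, 0, 0, 0, 0]]]}}

```text
time: 11.08
tool_pos: [0.6664, -0.1854, 0.1532]
tool_rot: [[-0.923, 0.374, -0.094], [0.087, -0.035, -0.996], [-0.376, -0.927, 0.0]]
contact_force: [0.3, -0.2, 0.2]
finger_gap: 0.009
```

```bash
cat > st.py <<'E'
from tgt import *
s=status.state();print('t',s['time'],'board pos',RB.T@(s['tool_pos']-O),'F',RB.T@s['contact_force'],'gap',s['finger_gap'],'q',s['qpos'])
E
python3 - <<'E'
from tgt import *
import st
grab('wrist','k2')
for n in ('side',): grab(n,n+'2')
b=cv2.imread('pics/side2.png')[175:305,220:350]
cv2.imwrite('pics/z2.png',cv2.resize(b,(560,560),interpolation=cv2.INTER_CUBIC))
E
```

```text
t 11.0833 board pos [ 0.1114 -0.0005  0.0394] F [ 0.4005 -0.1519  0.0521] gap 0.008508615868860736 q [-0.4004  0.573   0.8166  1.9376 -0.9472  0.5824 -0.6549]
```

View pics/k2.png

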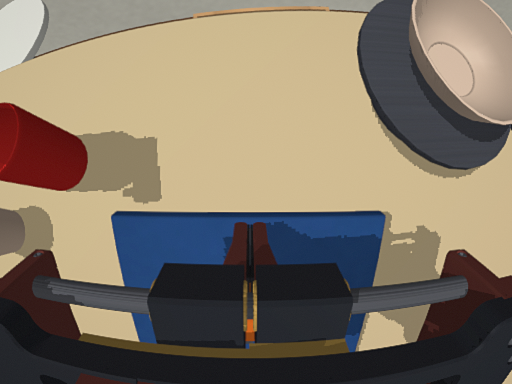

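View pics/z2.png

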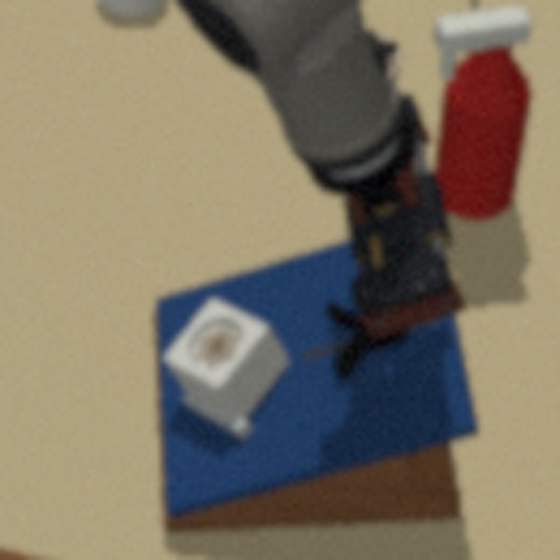

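{"fn": "apply_moves", "kwargs": {"motion": [[[0.006, 0, 0, 0, 0, 0], [0.012, 0, 0, 0, 0, 0], [0.017, 0, 0, 0, 0, 0], [0.02, 0, 0, 0, 0, 0], [0.022, 0, 0, 0, 0, 0], [0.024, 0, 0, 0, 0, 0], [0.026, 0, 0, 0, 0, 0], [0.028, 0, 0, 0, 0, 0], [0.03, 0, 0, 0, 0, 0]]]}}

```text
time: 11.93
tool_pos: [0.6394, -0.1825, 0.1423]
tool_rot: [[-0.922, 0.375, -0.093], [0.086, -0.035, -0.996], [-0.377, -0.926, 0.0]]
contact_force: [2.5, 0.0, 0.7]
finger_gap: 0.004
```

```bash
python3 st.py
```

```text
t 11.9333 board pos [ 0.0822 -0.0002  0.0394] F [ 2.576   0.2513 -0.2714] gap 0.0040438554025436285 q [-0.3945  0.5401  0.7933  2.007  -0.9721  0.5316 -0.6061]
```

{"fn": "apply_moves", "kwargs": {"motion": [[[0.003, 0, 0, 0, 0, 0], [0.006, 0, 0, 0, 0, 0], [0.01, 0, 0, 0, 0, 0], [0.014, 0, 0, 0, 0, 0], [0.018, 0, 0, 0, 0, 0], [0.022, 0, 0, 0, 0, 0], [0.026, 0, 0, 0, 0, 0], [0.03, 0, 0, 0, 0, 0], [0.034, 0, 0, 0, 0, 0], [0.037, 0, 0, 0, 0, 0], [0.039, 0, 0, 0, 0, 0], [0.04, 0, 0, 0, 0, 0]]]}}

```text
time: 12.93
tool_pos: [0.6021, -0.1791, 0.1271]
tool_rot: [[-0.922, 0.375, -0.093], [0.086, -0.035, -0.996], [-0.377, -0.926, 0.0]]
contact_force: [1.3, -0.2, 1.6]
finger_gap: 0.005
```

```bash
python3 - <<'E'
import st
from tgt import *
for n in ('scene','side',): grab(n,n+'3')
a=cv2.imread('pics/scene3.png')[205:305,180:290]
b=cv2.imread('pics/side3.png')[205:305,240:350]
cv2.imwrite('pics/z3.png',np.hstack([cv2.resize(c,(400,364),interpolation=cv2.INTER_CUBIC) for c in (a,b)]))
E
```

```text
t 12.9333 board pos [ 0.0418 -0.0003  0.0393] F [ 1.8015 -0.0571  0.9865] gap 0.0050144104022887956 q [-0.3739  0.4971  0.7521  2.0979 -1.0151  0.4632 -0.5319]
```

View pics/z3.png

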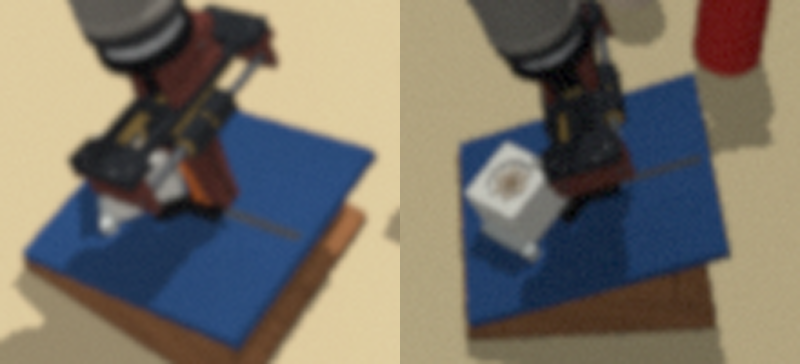

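{"fn": "apply_moves", "kwargs": {"motion": [[[0.0015, 0, 0, 0, 0, 0], [0.003, 0, 0, 0, 0, 0], [0.0045, 0, 0, 0, 0, 0], [0.006, 0, 0, 0, 0, 0], [0.0075, 0, 0, 0, 0, 0], [0.0085, 0, 0, 0, 0, 0], [0.009, 0, 0, 0, 0, 0]]]}}

```text
time: 13.62
tool_pos: [0.5935, -0.1783, 0.1235]
tool_rot: [[-0.922, 0.375, -0.093], [0.086, -0.035, -0.996], [-0.376, -0.926, 0.0]]
contact_force: [3.0, -0.1, 0.8]
finger_gap: 0.004
```

{"fn": "apply_moves", "kwargs": {"motion": [[[0.0008, 0, 0, 0, 0, 0], [0.0016, 0, 0, 0, 0, 0], [0.0024, 0, 0, 0, 0, 0]]]}}

```text
time: 13.87
tool_pos: [0.5913, -0.178, 0.1226]
tool_rot: [[-0.922, 0.375, -0.093], [0.086, -0.035, -0.996], [-0.376, -0.926, 0.0]]
contact_force: [2.1, 0.0, 1.1]
finger_gap: 0.003
```

```bash
python3 st.py
```

```text
t 13.8667 board pos [ 0.03   -0.0003  0.0392] F [2.3242 0.2168 0.2499] gap 0.0029466543744100853 q [-0.365   0.4853  0.7376  2.1234 -1.0302  0.4435 -0.5081]
```

{"fn": "apply_moves", "kwargs": {"motion": [[[0.0004, 0, 0, 0, 0, 0], [0.0008, 0, 0, 0, 0, 0], [0.0012, 0, 0, 0, 0, 0]]]}}

```text
time: 14.12
tool_pos: [0.5901, -0.1779, 0.1221]
tool_rot: [[-0.922, 0.375, -0.093], [0.086, -0.035, -0.996], [-0.376, -0.926, 0.0]]
contact_force: [2.9, 0.0, 1.4]
finger_gap: 0.002
```

{"fn": "apply_moves", "kwargs": {"motion": [[[0.0004, 0, 0, 0, 0, 0], [0.0008, 0, 0, 0, 0, 0], [0.001, 0, 0, 0, 0, 0]]]}}

```text
time: 14.37
tool_pos: [0.5893, -0.1779, 0.1218]
tool_rot: [[-0.922, 0.375, -0.093], [0.086, -0.035, -0.996], [-0.376, -0.926, 0.0]]
contact_force: [2.3, -0.3, 0.3]
finger_gap: 0.004
```

```bash
python3 st.py
```

```text
t 14.3667 board pos [ 0.0278 -0.0003  0.0392] F [ 2.2564 -0.0574 -0.5403] gap 0.004003782488188999 q [-0.3631  0.4829  0.7345  2.1283 -1.0335  0.4395 -0.5032]
```

{"fn": "apply_moves", "kwargs": {"motion": [[[0.0003, 0, 0, 0, 0, 0], [0.0006, 0, 0, 0, 0, 0], [0.0008, 0, 0, 0, 0, 0]]]}}

```text
time: 14.62
tool_pos: [0.5892, -0.1778, 0.1218]
tool_rot: [[-0.922, 0.376, -0.093], [0.086, -0.036, -0.996], [-0.378, -0.926, 0.001]]
contact_force: [5.2, -0.4, -0.6]
finger_gap: 0.005
```

{"fn": "apply_moves", "kwargs": {"motion": [[[0.0003, 0, 0, 0, 0, 0], [0.0006, 0, 0, 0, 0, 0], [0.0006, 0, 0, 0, 0, 0]]]}}

```text
time: 14.87
tool_pos: [0.5892, -0.1778, 0.1219]
tool_rot: [[-0.922, 0.377, -0.093], [0.086, -0.036, -0.996], [-0.378, -0.926, 0.001]]
contact_force: [4.9, -0.2, 0.9]
finger_gap: 0.007
```

```bash
python3 - <<'E'
import st
from tgt import *
grab('wrist','k3')
E
```

```text
t 14.8667 board pos [ 0.0278 -0.0003  0.0393] F [ 4.8966  0.297  -0.9769] gap 0.00734325646906486 q [-0.3619  0.4814  0.7323  2.1298 -1.0361  0.4362 -0.5   ]
```

View pics/k3.png

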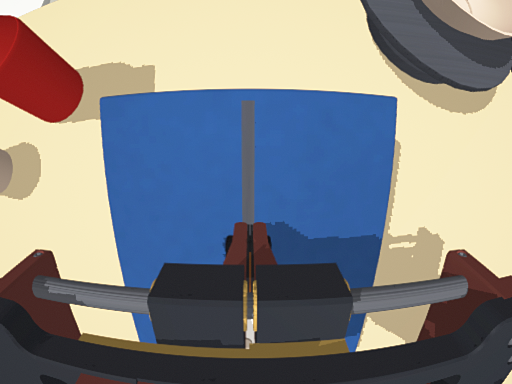

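{"fn": "apply_moves", "kwargs": {"motion": [[[0.0006, 0, 0, 0, 0, 0], [0.0009, 0, 0, 0, 0, 0], [0.0012, 0, 0, 0, 0, 0], [0.0012, 0, 0, 0, 0, 0]]]}}

```text
time: 15.25
tool_pos: [0.5892, -0.1778, 0.122]
tool_rot: [[-0.921, 0.378, -0.093], [0.086, -0.036, -0.996], [-0.38, -0.925, 0.001]]
contact_force: [6.3, -0.7, -1.2]
finger_gap: 0.001
```

```bash
python3 st.py
```

```text
t 15.25 board pos [ 0.0278 -0.0003  0.0395] F [ 5.4369 -0.1103 -3.5427] gap 0.0011926285823788858 q [-0.3609  0.48    0.7304  2.1311 -1.0384  0.4335 -0.4974]
```

```bash
python3 -c "
from tgt import *
move(bp(.0258,-.0003,.0390),RK)"
```

```text
t 15.25 pos [ 0.5892 -0.1778  0.122 ] F [ 6.3294 -0.7107 -1.2481] q [-0.3609  0.48    0.7304  2.1311 -1.0384  0.4335 -0.4974] gap 0.0011926285823788858
move [0.002, 0.0005, 0.0, -0.0006, 0.0017, -0.0059] dist 0.0020313869812767504 deg 0.35381318197297684
```

{"fn": "apply_moves", "kwargs": {"motion": [[[0.0012, 0.0003, 0, 0, 0.001, -0.003], [0.0016, 0.0004, 0, 0, 0.001, -0.006], [0.002, 0.0005, 0, 0, 0.001, -0.006], [0.002, 0.0005, 0, 0, 0.001, -0.006]]]}}

```text
time: 15.58
tool_pos: [0.5892, -0.1779, 0.1219]
tool_rot: [[-0.922, 0.375, -0.094], [0.087, -0.036, -0.996], [-0.377, -0.926, 0.001]]
contact_force: [6.9, -0.0, 3.4]
finger_gap: 0.008
```

```bash
python3 st.py;  python3 -c "
from tgt import *
move(bp(.0258,-.0003,.0390),RK)"
```

```text
t 15.5833 board pos [ 0.0277 -0.0003  0.0394] F [7.5958 0.6095 0.5747] gap 0.008384714036468597 q [-0.3641  0.4822  0.7349  2.1293 -1.0339  0.4377 -0.5033]
t 15.5833 pos [ 0.5892 -0.1779  0.1219] F [ 6.8545 -0.0375  3.3782] q [-0.3641  0.4822  0.7349  2.1293 -1.0339  0.4377 -0.5033] gap 0.008384714036468597
move [0.0019, 0.0004, -0.0, -0.0009, 0.0009, -0.0029] dist 0.001945882931834547 deg 0.1784189673816565
```

{"fn": "apply_moves", "kwargs": {"motion": [[[0.0022, 0.0004, 0, 0, 0, -0.003], [0.0026, 0.0004, 0, 0, 0, -0.004], [0.003, 0.0004, 0, 0, 0, -0.005], [0.003, 0.0004, 0, 0, 0, -0.005]]]}}

```text
time: 15.92
tool_pos: [0.5891, -0.1778, 0.1219]
tool_rot: [[-0.922, 0.375, -0.094], [0.086, -0.037, -0.996], [-0.377, -0.926, 0.002]]
contact_force: [9.5, -0.7, 1.5]
finger_gap: 0.007
```

```bash
python3 st.py;  python3 -c "
from tgt import *
move(bp(.0258,-.0003,.0390),RK)"
```

```text
t 15.9167 board pos [ 0.0277 -0.0003  0.0394] F [ 9.3812  0.1507 -2.1488] gap 0.007330270484150171 q [-0.3654  0.4825  0.7362  2.1291 -1.0322  0.4379 -0.5048]
t 15.9167 pos [ 0.5891 -0.1778  0.1219] F [ 9.4749 -0.7467  1.5219] q [-0.3654  0.4825  0.7362  2.1291 -1.0322  0.4379 -0.5048] gap 0.007330270484150171
move [0.0019, 0.0004, -0.0, -0.0015, 0.0014, -0.0023] dist 0.0019381600431689627 deg 0.17785847048931752
```

{"fn": "apply_moves", "kwargs": {"motion": [[[0.0034, 0.0005, 0, -0.001, 0.001, -0.004], [0.0038, 0.0006, 0, -0.001, 0.001, -0.006], [0.0042, 0.0006, 0, -0.001, 0.001, -0.006], [0.0045, 0.0006, 0, -0.001, 0.001, -0.006], [0.0045, 0.0006, 0, -0.001, 0.001, -0.006]]]}}

```text
time: 16.33
tool_pos: [0.5891, -0.1778, 0.122]
tool_rot: [[-0.922, 0.375, -0.094], [0.086, -0.037, -0.996], [-0.377, -0.926, 0.002]]
contact_force: [13.2, -0.2, 1.0]
finger_gap: 0.002
```

```bash
python3 st.py;  python3 -c "
from tgt import *
move(bp(.0258,-.0003,.0390),RK)"
```

```text
t 16.3333 board pos [ 0.0276 -0.0003  0.0395] F [12.6118  1.0907 -3.9842] gap 0.0023557665211133955 q [-0.365   0.4821  0.7354  2.1296 -1.0332  0.437  -0.5039]
t 16.3333 pos [ 0.5891 -0.1778  0.122 ] F [13.23   -0.1584  1.0304] q [-0.365   0.4821  0.7354  2.1296 -1.0332  0.437  -0.5039] gap 0.0023557665211133955
move [0.0018, 0.0005, -0.0, -0.0016, 0.0013, -0.0029] dist 0.001896714457693229 deg 0.20310901070314305
```

{"fn": "apply_moves", "kwargs": {"motion": [[[0.0046, 0.0007, 0, -0.001, 0.001, -0.006], [0.0049, 0.0008, 0, -0.001, 0.001, -0.006], [0.0052, 0.0008, 0, -0.001, 0.001, -0.006], [0.0052, 0.0008, 0, -0.001, 0.001, -0.006]]]}}

```text
time: 16.67
tool_pos: [0.589, -0.1778, 0.122]
tool_rot: [[-0.921, 0.377, -0.094], [0.086, -0.037, -0.996], [-0.379, -0.925, 0.002]]
contact_force: [13.3, -1.4, 2.1]
finger_gap: 0.007
```

```bash
python3 st.py
```

```text
t 16.6667 board pos [ 0.0276 -0.0003  0.0395] F [13.2244 -0.1401 -3.0998] gap 0.00710555584881044 q [-0.3635  0.4809  0.7331  2.1308 -1.036   0.4343 -0.5009]
```

{"fn": "apply_moves", "kwargs": {"motion": [[[0.0052, 0.0008, 0, -0.001, 0.001, -0.006], [0.0053, 0.0008, 0, -0.001, 0.001, -0.007], [0.0054, 0.0008, 0, -0.001, 0.001, -0.007], [0.0054, 0.0008, 0, -0.001, 0.001, -0.007], [0.0054, 0.0008, 0, -0.001, 0.001, -0.007], [0.0054, 0.0008, 0, -0.001, 0.001, -0.007]]]}}

```text
time: 17.17
tool_pos: [0.589, -0.1779, 0.122]
tool_rot: [[-0.921, 0.378, -0.094], [0.086, -0.038, -0.996], [-0.38, -0.925, 0.002]]
contact_force: [13.1, -0.7, 2.9]
finger_gap: 0.006
```

```bash
python3 st.py
```

```text
t 17.1667 board pos [ 0.0276 -0.0003  0.0395] F [13.209   0.5773 -2.2466] gap 0.00629520504640937 q [-0.3627  0.4803  0.7319  2.1315 -1.0375  0.4328 -0.4993]
```

{"fn": "apply_moves", "kwargs": {"motion": [[[0.0055, 0.0007, 0, -0.001, 0.001, -0.007], [0.0057, 0.0007, 0, -0.001, 0.001, -0.007], [0.0059, 0.0007, 0, -0.001, 0.001, -0.007], [0.0059, 0.0007, 0, -0.001, 0.001, -0.007], [0.0059, 0.0007, 0, -0.001, 0.001, -0.007], [0.0059, 0.0007, 0, -0.001, 0.001, -0.007], [0.0059, 0.0007, 0, -0.001, 0.001, -0.007], [0.0059, 0.0007, 0, -0.001, 0.001, -0.007], [0.0059, 0.0007, 0, -0.001, 0.001, -0.007], [0.0059, 0.0007, 0, -0.001, 0.001, -0.007], [0.0059, 0.0007, 0, -0.001, 0.001, -0.007], [0.0059, 0.0007, 0, -0.001, 0.001, -0.007]]]}}

```text
time: 18.17
tool_pos: [0.589, -0.1779, 0.122]
tool_rot: [[-0.92, 0.379, -0.094], [0.086, -0.038, -0.996], [-0.381, -0.924, 0.003]]
contact_force: [16.0, -0.9, 1.4]
finger_gap: 0.005
```

```bash
python3 - <<'E'
import st
from tgt import *
for n in ('scene','side',): grab(n,n+'4')
a=cv2.imread('pics/scene4.png')[205:305,180:290]
b=cv2.imread('pics/side4.png')[205:305,240:350]
cv2.imwrite('pics/z4.png',np.hstack([cv2.resize(c,(400,364),interpolation=cv2.INTER_CUBIC) for c in (a,b)]))
E
```

```text
t 18.1667 board pos [ 0.0276 -0.0004  0.0396] F [15.3573  0.6253 -4.6877] gap 0.005387750317999512 q [-0.3617  0.4791  0.7301  2.1328 -1.0397  0.4302 -0.4969]
```

View pics/z4.png

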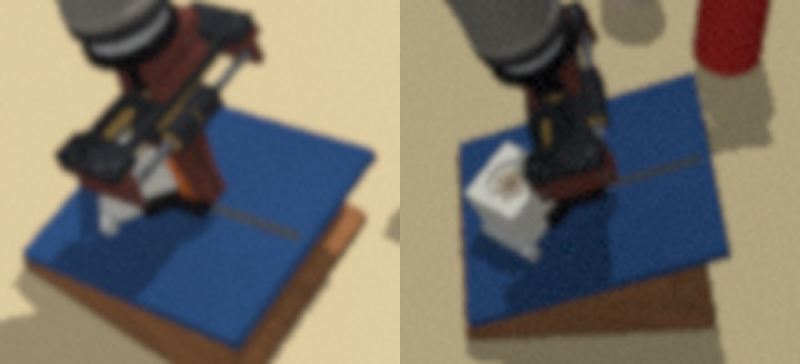

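{"fn": "apply_moves", "kwargs": {"motion": [[[0.003, 0, 0, 0, 0, 0], [0.001, 0, 0, 0, 0, 0], [-0.002, 0, 0, 0, 0, 0], [-0.006, 0, 0, 0, 0, 0], [-0.014, 0, 0, 0, 0, 0], [-0.022, 0, 0, 0, 0, 0], [-0.025, 0, 0, 0, 0, 0], [-0.025, 0, 0, 0, 0, 0]]]}}

```text
time: 18.93
tool_pos: [0.613, -0.18, 0.1318]
tool_rot: [[-0.92, 0.38, -0.093], [0.085, -0.039, -0.996], [-0.382, -0.924, 0.003]]
contact_force: [-0.1, -0.1, 0.4]
finger_gap: 0.003
```

```bash
python3 st.py; python3 -c "
from tgt import *
move(bp(.0,-.0,.19),RK)"
```

```text
t 18.9333 board pos [ 0.0537 -0.0002  0.0396] F [ 0.0031 -0.1006  0.3814] gap 0.0033044309319376322 q [-0.382   0.5065  0.7628  2.0757 -1.0061  0.4743 -0.5495]
t 18.9333 pos [ 0.613  -0.18    0.1318] F [-0.1488 -0.087   0.3548] q [-0.382   0.5065  0.7628  2.0757 -1.0061  0.4743 -0.5495] gap 0.0033044309319376322
move [0.0525, -0.1508, 0.0001, -0.0026, 0.0023, -0.0077] dist 0.15966604925069988 deg 0.483980693869243
```

{"fn": "apply_moves", "kwargs": {"motion": [[[0, -0.03, 0, 0, 0, 0], [0, -0.07, 0, 0, 0, 0], [0, -0.11, 0, 0, 0, 0], [0.03, -0.13, 0, 0, 0, -0.007], [0.06, -0.13, 0, 0, 0, -0.007], [0.09, -0.13, 0, 0, 0, -0.007], [0.1, -0.13, 0, 0, 0, -0.007], [0.1, -0.13, 0, 0, 0, -0.007], [0.1, -0.13, 0, 0, 0, -0.007], [0.1, -0.13, 0, 0, 0, -0.007], [0.1, -0.13, 0, 0, 0, -0.007]]], "grip": 0}}

```text
time: 19.85
tool_pos: [0.4731, -0.1669, 0.2147]
tool_rot: [[-0.923, 0.375, -0.093], [0.084, -0.04, -0.996], [-0.377, -0.926, 0.005]]
contact_force: [-0.0, 0.0, -0.6]
finger_gap: 0.797
```

```bash
python3 st.py; python3 chk.py c2 56
```

```text
t 19.85 board pos [-0.0456 -0.0003  0.1691] F [-0.2673  0.0272 -0.546 ] gap 0.7971936925857368 q [-1.0311  0.0929  1.4     2.3011 -0.406   0.4795 -0.9829]
v 254
170 (array([248.6114, 196.9165]), ((-48.182212829589844, 5.242767333984375), (74.18687438964844, 60.514888763427734), 44.982444763183594))
190 (array([248.6114, 196.9165]), ((-48.00935363769531, 5.401615142822266), (73.79950714111328, 60.324981689453125), 45.07280349731445))
210 (array([248.6114, 196.9165]), ((-53.067420959472656, 0.6365966796875), (59.64452362060547, 59.565982818603516), 44.9528923034668))
230 (array([248.6114, 196.9165]), ((-52.96410369873047, 0.5501441955566406), (59.48615264892578, 59.432395935058594), 45.08842468261719))
245 max() iterable argument is empty
knob press TCP
t 19.9 pos [ 0.4728 -0.167   0.2146] F [0.7333 0.4365 0.0078] q [-1.031   0.0929  1.4002  2.3014 -0.4057  0.4795 -0.9831] gap 0.8456937979867543
move [-0.1509, 0.0294, -0.0002, -0.0042, 0.0029, -0.0019] dist 0.15369811451122778 deg 0.3120077830429301
```

View pics/c2.png

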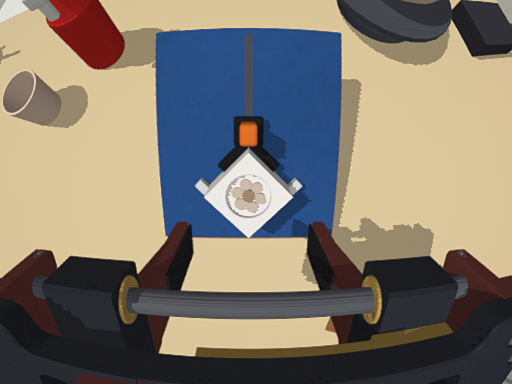

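```bash
python3 - <<'E'
from tgt import *
f=load('c2'); im=f['pixels'];hsv=cv2.cvtColor(im,cv2.COLOR_RGB2HSV)
m=((hsv[:,:,0]<18)&(hsv[:,:,1]>180)&(hsv[:,:,2]>60)).astype(np.uint8); k=np.zeros_like(m);k[115:155,232:266]=1;m*=k
for vt in (60,150,200,230):
    mm=m*(hsv[:,:,2]>vt); c=max(cv2.findContours(mm.astype(np.uint8),0,1)[0],key=cv2.contourArea)
    P=np.array([toboard(f,u,v,X0,Y0,YAW,.054)[:2] for u,v in c[:,0].astype(float)])*1000
    print(vt,P.min(0),P.max(0))
cv2.imwrite('pics/c2z.png',cv2.resize(im[105:245,180:320,::-1],(600,600),interpolation=cv2.INTER_CUBIC))
import st
E
```

```text
60 [-3.3046 -7.2669] [17.9735  8.5722]
150 [-2.411  -6.3924] [17.078   7.6976]
200 [-1.5182 -5.5063] [15.3325  7.6918]Traceback (most recent call last):
  File "<stdin>", line 5, in <module>
ValueError: max() iterable argument is empty
```

```bash
python3 - <<'E'
from tgt import *
import st
print(s:=status.state()['qd'])
print(ctrl.close_job())
E
```

```text
t 19.9 board pos [-0.0459 -0.0005  0.1691] F [ 0.6416  0.5037 -0.2508] gap 0.8456937979867543 q [-1.031   0.0929  1.4002  2.3014 -0.4057  0.4795 -0.9831]
[-0.0003 -0.0015  0.0046  0.0051  0.0041 -0.0011 -0.004 ]
the job is handed in; nothing more can be done
None
```

The job is handed in at about 20 s. The mould is in the corner with the jaw left against it and the gripper clear of everything; no verdict came back.

- **Placing:** I gripped the mould at 14 N and set it down tilted with the board, 5 mm off each fence. I let go, and it slid home by itself.
- **Pressing:** I pushed the knob down with the closed fingers. The jaw slid at about 2.4 N and met the mould. I then raised the total push in steps to 12.6, 13.2 and 15.4 N, which is roughly 10 to 13 N on the mould. The push was at these levels from about 16.3 to 18.2 s, though the force was only read at the end of each move.
- **Last checks:**
  - The wrist view put the mould at −53.0 mm along the track (home is −53) and +0.6 mm across it. It was square to the fences within 0.1 degrees.
  - The jaw notch was against the mould. The knob was about 7.3 mm up the track against 6.4 mm expected, so the jaw was within about 1 mm of closed.
  - The wrist force fell back to zero once the fingers left the knob.
- **What was less certain:** While I pressed, the fingers also pulled up on the knob with 2 to 5 N of friction. The mould's 0.6 mm sideways reading is within the roughly 1.5 mm error of my board fit. My last close-up picture did not save because that script stopped early, so the jaw check rests on the full wrist picture.

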